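# Gauge and sort a batch of brass sleeves at the inspection terminal

## Task

Open a batch on the terminal by pressing the blue, yellow and green buttons one after the other, then stand every brass sleeve from the mat on a pin of its own in the gauge rack, eased down as far as it will go without forcing it, and with all of them let go there press white and then green to store the readings. Now empty the rack: sleeves that went right down to the base plate are good and go into the blue tray, those that stopped high up on the nose of the pin go into the red tray; when all are sorted, close the batch with blue and then green. Press each button fully and one at a time, never press the red one, and leave the other things on the bench where they are.

Things in the scene. Friction and masses are not known exactly. Their poses are not given: they have to be found in the camera images.
- sleeve_a: brass sleeve (plain tube, one of the batch): 34 mm outside diameter, 30 mm high, about 150 g, standing upright on the rubber mat at the start; the bore is either about 20 mm (good) or about 16 mm (too tight) and cannot be told from its name; origin at the centre of its underside, z axis along the bore, upwards; may be absent (None)
- sleeve_b: brass sleeve (plain tube, one of the batch): 34 mm outside diameter, 30 mm high, about 150 g, standing upright on the rubber mat at the start; the bore is either about 20 mm (good) or about 16 mm (too tight) and cannot be told from its name; origin at the centre of its underside, z axis along the bore, upwards; may be absent (None)
- sleeve_c: brass sleeve (plain tube, one of the batch): 34 mm outside diameter, 30 mm high, about 150 g, standing upright on the rubber mat at the start; the bore is either about 20 mm (good) or about 16 mm (too tight) and cannot be told from its name; origin at the centre of its underside, z axis along the bore, upwards; may be absent (None)
- sleeve_d: brass sleeve (plain tube, one of the batch): 34 mm outside diameter, 30 mm high, about 150 g, standing upright on the rubber mat at the start; the bore is either about 20 mm (good) or about 16 mm (too tight) and cannot be told from its name; origin at the centre of its underside, z axis along the bore, upwards; may be absent (None)
- sleeve_e: brass sleeve (plain tube, one of the batch): 34 mm outside diameter, 30 mm high, about 150 g, standing upright on the rubber mat at the start; the bore is either about 20 mm (good) or about 16 mm (too tight) and cannot be told from its name; origin at the centre of its underside, z axis along the bore, upwards; may be absent (None)
- gauge_rack: fixed dark steel base plate, 70 (x) x 270 (y) x 12 mm, with four identical bright upright gauge pins in a row along its own y axis, at x = 0 and y = -96, -32, +32 and +96 mm; origin at the centre of its underside
- pin_1 (a point): foot of the pin at y = -96 mm, on its axis at the plate's top, 12 mm above the table, where a good sleeve's underside rests. All pins: 18 mm diameter up to 30.5 mm above this point, then a 45 degree chamfer to a 14 mm pilot nose ending at 45 mm. A 20 mm bore slides right down; a 16 mm bore stops with its underside about 31.5 mm above this point
- good_tray: fixed blue plastic tray for good sleeves, open on top, 150 (x) x 180 (y) mm outside, 28 mm high, walls and floor 4 mm thick; origin at the centre of its underside, its x and y axes along its sides; blue and red tray may change places
- reject_tray: fixed red plastic tray for too tight sleeves, open on top, 150 (x) x 180 (y) mm outside, 28 mm high, walls and floor 4 mm thick; origin at the centre of its underside, its x and y axes along its sides; blue and red tray may change places
- mat: thin black rubber mat, 240 (x) x 170 (y) x 2 mm, fixed, on which the batch arrives; origin at the centre of its underside; mat and terminal may change sides of the table
- terminal: cream data terminal, fixed, 200 (x) x 180 (y) mm, panel 50 mm high, with five round push buttons of 28 mm diameter whose top faces are 72 mm above the table when up; button centres in the terminal's own frame (x, y in mm): blue (-10, 56), yellow (-10, 0), white (-10, -56), green (-66, -35), red (-66, 35); and a sloping screen along its +x edge, 80 mm high; origin at the centre of its underside
- key_blue (a joint): blue push button (batch): how far it is pressed, 0 m up, 0.006 m fully down; a spring pushes it back up; it starts to move at about 1.5 N and is fully down at 5 N; it counts as pressed beyond 0.004 m with the other buttons up
- key_yellow (a joint): yellow push button (gauge program): how far it is pressed, 0 m up, 0.006 m fully down; a spring pushes it back up; it starts to move at about 1.5 N and is fully down at 5 N; it counts as pressed beyond 0.004 m with the other buttons up
- key_white (a joint): white push button (take the readings): how far it is pressed, 0 m up, 0.006 m fully down; a spring pushes it back up; it starts to move at about 1.5 N and is fully down at 5 N; it counts as pressed beyond 0.004 m with the other buttons up
- key_green (a joint): green push button (enter): how far it is pressed, 0 m up, 0.006 m fully down; a spring pushes it back up; it starts to move at about 1.5 N and is fully down at 5 N; it counts as pressed beyond 0.004 m with the other buttons up
- key_red (a joint): red push button (delete: not to be pressed): how far it is pressed, 0 m up, 0.006 m fully down; a spring pushes it back up; it starts to move at about 1.5 N and is fully down at 5 N; it counts as pressed beyond 0.004 m with the other buttons up
- caliper: bystander, to be left alone: digital caliper, 235 x 70 mm, 12 mm high, lying flat beyond the trays; origin under the middle of its beam
- mug: bystander, to be left alone: white mug, 76 mm across, 85 mm high; origin at the centre of its underside
- marker: bystander, to be left alone: black marker pen with a red cap, 140 mm long, 13 mm high, lying beyond the trays; origin under its middle
- loupe: bystander, to be left alone: black eye loupe, 34 mm across, 36 mm high; origin at the centre of its underside
- wire_reel: bystander, to be left alone: copper wire reel, 68 mm across, 50 mm high, standing on its flange; origin at the centre of its underside
- gland_nut: bystander, to be left alone: brass nut with a black plug in it, 30 mm across, 16 mm high, not part of the batch; origin at the centre of its underside
Mind the look-alikes: they are no part of the job. Leave any turquoise look-alike of the sleeve_d alone. Leave any purple look-alike of the sleeve_b alone.

How it is judged:
By the outcome, as a careful person would: the job done as asked, in the order asked, and still so for the second after the job is handed in, with the robot touching nothing.
Of sleeve_a, sleeve_b, sleeve_c, sleeve_d, sleeve_e only 2 to 4 are there at a start; the rules pass over those that are not, and their reading is None.
At some moment in a run one of sleeve_a, sleeve_b, sleeve_c, sleeve_d, sleeve_e may be knocked a few centimetres aside while the robot is not near it.
It also fails if it takes over 210 s, if anything falls off the work surface, if the arm or the gripper's body presses on something with over 40 N, if the wrist force passes 120 N, or if a joint passes its speed limit or range.

## Robot

A 6-joint arm with a two-finger parallel gripper is mounted at the origin on the work surface. World frame = base frame: x ahead of the robot, y to its left, z up, the work surface at z = 0. Lengths are in m, angles in rad, forces in N, time in s.
With the tool pointing down it reaches from about 0.375 to 0.9 m from the base axis. Payload 3.1 kg.
Tool frame: the origin (TCP) lies midway between the tips of the shut fingers; the grasp point (between the pads) lies 19 mm behind it; z points along the fingers, y is the line along which they close (so a half turn about z gives the same grasp; the last joint's range is limited). The gripper opens to 87 mm and grips with 3 to 60 N. Pads are 19 mm wide; open, the fingers measure 117 mm over their backs; the gripper's body (75 mm by 190 mm) begins 51 mm behind the grasp point.
Start: joints at [1.095, 0.527, 1.433, -0, 1.181, -0.178], TCP at [0.183, 0.598, 0.223] pointing down, gripper open.
Joint ranges: [-3.08, 3.08], [-0.75, 2.2], [0.22, 2.44], [-1.43, 4.57], [0, 2.65], [-2.85, 2.85]. Speed limits (rad/s): [2.79, 2.79, 3.14, 3.14, 3.14, 3.14].

## Interface

Orientations are given as a unit quaternion [x, y, z, w].
In Python, from rig import status, imaging, order gives the robot as it stands.
- The arm moves only by the tool arm_command, never from a script. Its argument "deltas" is one flat list of numbers, 5 for each row, row after row: the opening, from -1 (shut) to 1 (fully open), so that 0 is half open, then the shift along the tool's x, y, z in m, then the turn about the tool's z in rad. In form: [gripper, tx, ty, tz, roll, gripper, tx, ty, tz, roll, ...]. A call has 1 to 12 rows; each row shifts and turns the commanded pose from where the row before left it, along the tool's axes as they then stand; what a row does not reach is not made up. A row lasts 1/8 s, in which the tool goes at most 62.5 mm and 10.7 degrees, less where a joint would pass 70% of its speed; a pose out of reach is approached as far as the arm can. A call with a gripper value outside its range is refused whole. The fingers move at their own pace and stop on an object; "newtons" is the grip in N (left out, the last holds). Time passes only in rows, so rows that do not move let the fingers close. It gives the time, the measured TCP pose, the force, the opening and the grip force at its end, in the units of the state.
- status.get_obs(): the state, without advancing time (a new reading comes with each control period).
- imaging.camera(name): name is "scene" or "top" or "wrist"; returns (picture, depth): 480x640x3 uint8, red, green, blue; 480x640 float32, m along the optical axis (not along the pixel's ray), 0 where there is no reading.
- imaging.camera_params(name): a dict with "intrinsics" (3x3 intrinsics, pixels), "k1" (the pictures are not rectified: a ray, as slopes to the right and down, at radius r is drawn at 1 + k1 r^2 times it, then the intrinsics apply), "camera_from_world" (4x4, takes a point from world to camera coordinates). Camera axes: x right, y up, looking along -z (the intrinsics and any distortion apply to the point x, -y, -z); pixel columns grow to the right and rows downward; lengths in m; the calibration is good to about 2 mm. A picture is of the moment at which its call begins: read the wrist's pose just before it. camera_params takes no time and is no camera call; for the wrist camera it gives the pose at the moment of the call.
- order.hand_in(): hands the job in; it is judged then, once.
The state is a dict: "time": time; "q": joint angles; "joint_velocities": joint speeds; "joint_torque": joint torques, N m; "position": TCP position; "tool_rot": TCP orientation; "ft_force": force on the tool from outside, world axes, zero at the start; "moment": the same for the moment, N m; "grip_width": finger opening in m; "grip_force": force on a finger pad.
Only numpy, scipy, OpenCV 4.12 (cv2) and the standard library are available. Lean on these libraries where they do the work, as an engineer would, in place of code of your own. Each camera call takes 0.05 s, during which the arm holds its last target. There are 200 camera calls.

## Working session

There is one attempt and no reset: what is moved stays moved. The work goes in short steps, Python scripts to look and compute and a tool call to move; the robot and the scene stay as the last step left them, time stands still between calls to the robot, and variables do not carry over. Pictures are saved under pics/ and viewed, at most 14 in all, crops included, and the job is handed in when it is done.

Besides the shell and the picture viewer there is one more tool, called after "Request:" in YAML: its name, and indented under it one key for each argument. arm_command: Moves the arm, as the interface text tells. Its arguments: {"type":"object","properties":{"deltas":{"type":"array"},"newtons":{"type":"number"}},"required":["deltas"]}

```bash
mkdir -p pics; cat > h.py <<'E'
import numpy as np, cv2
from rig import status, imaging, order
def look(n, name=None):
    P=imaging.camera_params(n); img,d=imaging.camera(n)
    if name: cv2.imwrite('pics/'+name, img[:,:,::-1])
    return img,d,P
def cloud(d,P):
    K=np.array(P['intrinsics']);T=np.linalg.inv(np.array(P['camera_from_world']))
    v,u=np.mgrid[0:480,0:640]
    pts=cv2.undistortPoints(np.stack([u,v],-1).reshape(-1,1,2).astype(np.float64),K,np.array([P['k1'],0,0,0.])).reshape(480,640,2)
    c=np.stack([pts[...,0]*d,-pts[...,1]*d,-d,np.ones_like(d)],-1)
    return (c@T.T)[...,:3]
E
python3 - <<'E'
from h import *
o=status.get_obs(); print({k:np.round(v,3) for k,v in o.items()})
for n in('top','scene'):
    i,d,P=look(n,n+'0.png'); np.savez(n+'0.npz',i=i,d=d,w=cloud(d,P)); print(n,np.round(P['camera_from_world'],3))
E
```

```text
{'time': np.float64(0.0), 'q': array([ 1.095,  0.528,  1.434, -0.   ,  1.181, -0.179]), 'joint_velocities': array([-0.001, -0.001,  0.001,  0.   ,  0.002,  0.   ]), 'joint_torque': array([ -0.   , -44.004, -17.659,   0.063,   0.058,  -0.   ]), 'position': array([0.182, 0.597, 0.222]), 'tool_rot': array([ 0.148,  0.989, -0.001, -0.   ]), 'ft_force': array([-0.424, -0.012, -0.39 ]), 'moment': array([ 0.007, -0.031, -0.007]), 'grip_force': np.float64(0.0), 'grip_width': np.float64(0.087)}
top [[-0.019 -1.     0.007 -0.026]
 [ 0.987 -0.017  0.159 -0.556]
 [-0.159  0.009  0.987 -1.211]
 [ 0.     0.     0.     1.   ]]
scene [[ 0.852  0.523 -0.018 -0.452]
 [-0.393  0.662  0.638  0.192]
 [ 0.346 -0.537  0.77  -1.5  ]
 [ 0.     0.     0.     1.   ]]
```

View pics/top0.png

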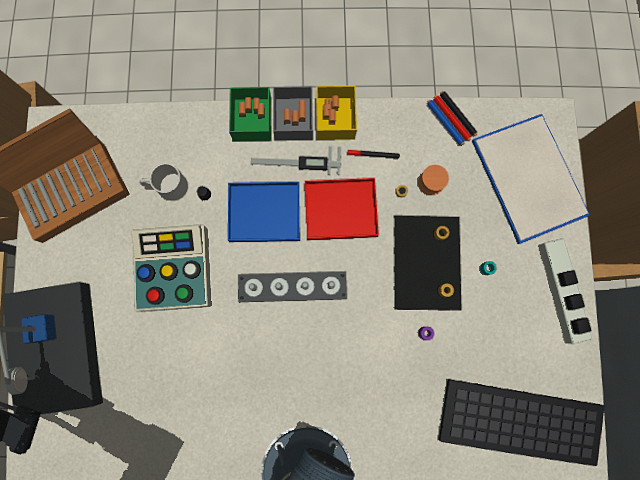

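View pics/scene0.png

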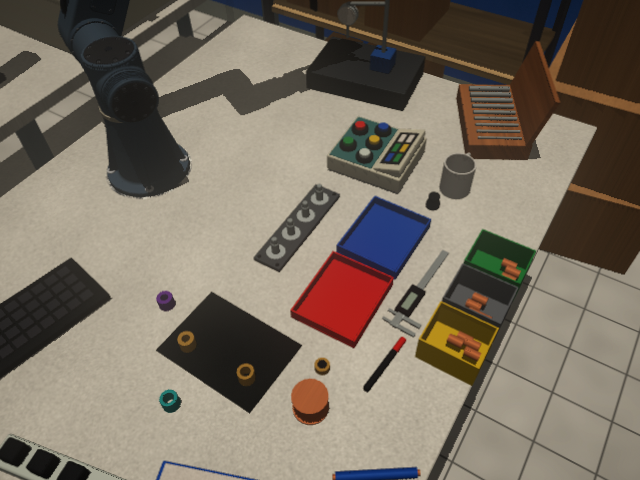

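In the top view, the things that could be taken for a sleeve are:
- brass sleeves on the mat at (442,232) and (447,290), which are the batch
- the turquoise look-alike at (488,268)
- the purple look-alike at (426,333)
- the gland nut at (401,190)
- the loupe at (204,193)

I choose the two brass tubes on the mat.

```bash
python3 - <<'E'
from h import *
z=np.load('top0.npz');i,w=z['i'],z['w']
hsv=cv2.cvtColor(i,cv2.COLOR_RGB2HSV)
for n,(u,v) in dict(s1=(442,232),s2=(447,290)).items():
    p=w[v-14:v+15,u-14:u+15].reshape(-1,3); q=p[p[:,2]>.026]; print(n,len(q),q.mean(0).round(4),q.min(0).round(3),q.max(0).round(3))
for n,(u,v) in dict(blue=(145,272),yellow=(168,270),white=(191,269),green=(183,293),red=(154,295)).items():
    p=w[v-12:v+13,u-12:u+13].reshape(-1,3); q=p[(p[:,2]>.066)&(p[:,2]<.08)]; print(n,len(q),q.mean(0).round(4),np.median(q,0).round(4))
for n,(u,v) in dict(p1=(253,288),p2=(279,287),p3=(305,286),p4=(332,285)).items():
    p=w[v-16:v+17,u-16:u+17].reshape(-1,3); q=p[(p[:,2]>.045)]; print(n,len(q),q.mean(0).round(4),q.max(0).round(3))
for n,(a,b) in dict(blue=(100,130),red=(0,8)).items():
    m=cv2.inRange(hsv[180:245,225:382],(a,150,80),(b,255,255)); ys,xs=np.nonzero(m); q=w[ys+180,xs+225]
    print(n,len(q),cv2.minAreaRect(q[:,:2].astype(np.float32)),np.percentile(q[:,2],[5,50,95]))
m=w[215:312,393:463].reshape(-1,3); 
cv2.imwrite('pics/c.png',cv2.resize(np.hstack([i[170:350,380:510]]),None,fx=3,fy=3,interpolation=cv2.INTER_CUBIC)[:,:,::-1])
E
```

```text
s1 95 [ 0.5638 -0.3354  0.0827] [ 0.356 -0.367  0.026] [ 0.588 -0.024  1.284]
s2 119 [ 0.427  -0.3463  0.0509] [ 0.356 -0.369  0.026] [ 0.445 -0.024  1.284]
blue 103 [0.481  0.3803 0.07  ] [0.4812 0.3802 0.0698]
yellow 107 [0.4841 0.3232 0.07  ] [0.4848 0.3233 0.0699]
white 103 [0.4875 0.2691 0.0703] [0.4868 0.2687 0.0705]
green 97 [0.4299 0.286  0.0698] [0.4298 0.2861 0.07  ]
red 103 [0.4255 0.3557 0.0701] [0.4259 0.3558 0.0701]
p1 34 [0.4343 0.1054 0.1982] [0.45  0.13  1.284]
p2 34 [0.4325 0.0463 0.2351] [0.451 0.065 1.284]
p3 29 [ 0.4403 -0.0064  0.1398] [0.453 0.    1.284]
p4 27 [ 0.4338 -0.0612  0.2368] [ 0.454 -0.024  1.284]
blue 3980 ((0.5338743329048157, 0.08788885176181793), (0.37482115626335144, 0.18909461796283722), 5.414575576782227) [-0.00162023  0.00294827  0.02499698]
red 3961 ((0.5369225740432739, -0.10246653109788895), (0.35632771253585815, 0.18361897766590118), 1.7868797779083252) [-0.00193178  0.00276185  0.02579734]
```

View pics/c.png

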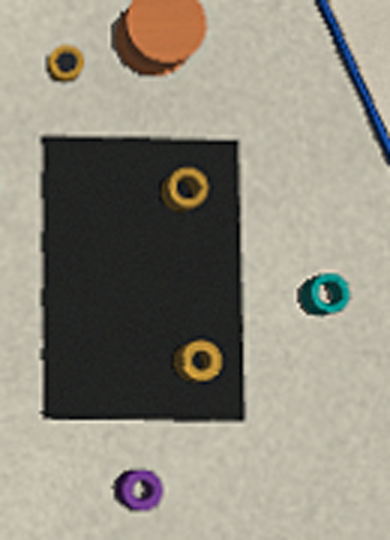

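The crop shows two brass tubes on the mat. The nut at its top left is smaller and black-plugged, and the turquoise and purple ones are off the mat. Next I refine the numbers.

```bash
cat >> h.py <<'E'
def blob(w,u,v,r,z0,z1):
    p=w[max(v-r,0):v+r+1,max(u-r,0):u+r+1].reshape(-1,3); q=p[(p[:,2]>z0)&(p[:,2]<z1)]
    c,R=cv2.minEnclosingCircle(q[:,:2].astype(np.float32)); return np.round(q.mean(0),4),np.round(c,4),round(R,4),len(q)
def rigid(A,B):
    A=np.array(A,float);B=np.array(B,float);a=A-A.mean(0);b=B-B.mean(0)
    t=np.arctan2((a[:,0]*b[:,1]-a[:,1]*b[:,0]).sum(),(a*b).sum()); R=np.array([[np.cos(t),-np.sin(t)],[np.sin(t),np.cos(t)]])
    o=B.mean(0)-R@A.mean(0); return t,o,(A@R.T+o)
E
python3 - <<'E'
from h import *
w=np.load('top0.npz')['w']
for s in((442,232),(447,290)): print(blob(w,*s,14,.027,.04))
B=[blob(w,u,v,12,.066,.08)[0][:2] for u,v in((145,272),(168,270),(191,269),(183,293),(154,295))]
print(rigid([[-.01,.056],[-.01,0],[-.01,-.056],[-.066,-.035],[-.066,.035]],B),B)
C=[blob(w,u,v,16,.05,.08) for u,v in((332,285),(305,286),(279,287),(253,288))];print(C)
print(rigid([[0,-.096],[0,-.032],[0,.032],[0,.096]],[c[0][:2] for c in C]))
for n,u0 in(('blue',225),('red',303)):
    p=w[176:245,u0:u0+80].reshape(-1,3);q=p[(p[:,2]>.02)&(p[:,2]<.04)&(abs(p[:,0]-.55)<.1)];print(n,cv2.minAreaRect(q[:,:2].astype(np.float32)))
p=w[280:292,235:350].reshape(-1,3);q=p[(p[:,2]>.008)&(p[:,2]<.016)];print(np.median(q[:,2]))
p=w[225:300,400:425].reshape(-1,3);print('mat z',np.median(p[:,2]), 'tbl',np.median(w[330:400,200:300,2]))
E
```

```text
(array([ 0.5728, -0.3491,  0.0302]), array([ 0.5724, -0.3494]), 0.0173, 84)
(array([ 0.4284, -0.3518,  0.0301]), array([ 0.4281, -0.3526]), 0.0173, 109)
(np.float64(0.05955319772722642), array([0.49394256, 0.32478838]), array([[0.48062728, 0.38009393],
       [0.48396029, 0.3241932 ],
       [0.4872933 , 0.26829248],
       [0.4301427 , 0.28592224],
       [0.42597643, 0.35579815]])) [array([0.481 , 0.3803]), array([0.4841, 0.3232]), array([0.4875, 0.2691]), array([0.4299, 0.286 ]), array([0.4255, 0.3557])]
[(array([ 0.4473, -0.0676,  0.0549]), array([ 0.4476, -0.0683]), 0.0063, 22), (array([ 0.4465, -0.0048,  0.0557]), array([ 0.4464, -0.0049]), 0.0063, 25), (array([0.4461, 0.0588, 0.0553]), array([0.4464, 0.0586]), 0.0066, 25), (array([0.4451, 0.1231, 0.0547]), array([0.4449, 0.1232]), 0.0066, 24)]
(np.float64(0.011011038378887613), array([0.44625 , 0.027375]), array([[ 0.44730704, -0.06861918],
       [ 0.44660235, -0.00462306],
       [ 0.44589765,  0.05937306],
       [ 0.44519296,  0.12336918]]))
blue ((0.6047260165214539, 0.09727519005537033), (0.17902296781539917, 0.08701466023921967), 89.7537841796875)
red ((0.6075284481048584, -0.09884138405323029), (0.08573489636182785, 0.17799700796604156), 1.138373613357544)
0.011354948229041262
mat z 0.000489212639427139 tbl -0.0014097501730707673
```

```bash
python3 - <<'E'
from h import *
z=np.load('top0.npz');w=z['w']
print(imaging.camera_params('top')['intrinsics'])
for u,v in((50,310),(90,350),(50,390),(35,330),(18,380),(10,410),(20,430),(100,430),(340,460),(310,440)): print(u,v,w[v,u].round(3))
i,d,P=look('wrist','w0.png'); print(np.round(P['camera_from_world'],3))
E
```

```text
[[513.3236579    0.         317.0100925 ]
 [  0.         513.3236579  239.80383696]
 [  0.           0.           1.        ]]
50 310 [0.393 0.613 0.061]
90 350 [0.296 0.518 0.039]
50 390 [0.203 0.607 0.056]
35 330 [0.345 0.625 0.104]
18 380 [0.242 0.598 0.212]
10 410 [0.146 0.739 0.002]
20 430 [0.164 0.52  0.335]
100 430 [ 0.1    0.505 -0.001]
340 460 [ 0.027 -0.081  0.007]
310 440 [ 0.076 -0.01   0.012]
[[ 0.293  0.956 -0.001 -0.624]
 [-0.928  0.284 -0.24   0.029]
 [-0.229  0.071  0.971 -0.388]
 [ 0.     0.     0.     1.   ]]
```

View pics/w0.png

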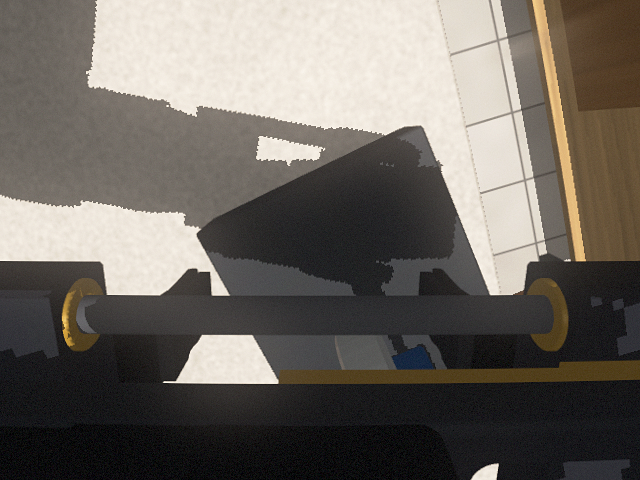

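The wrist view shows a dark box with a blue part under the open gripper. I go up first, then across to above the blue key.

Request:
arm_command:
  deltas: [-1,0,0,-0.05,-0.1486,-1,0,0,-0.05,-0.1486,-1,-0.0374,-0.0271,0,0,-1,-0.0374,-0.0271,0,0,-1,-0.0374,-0.0271,0,0,-1,-0.0374,-0.0271,0,0,-1,-0.0374,-0.0271,0.02,0,-1,-0.0374,-0.0271,0.02,0,-1,-0.0374,-0.0271,0.02,0,-1,-0.0374,-0.0271,0.02,0,-1,0,0,0.06,0,-1,0,0,0.06,0]
  newtons: 20

```text
time: 1.65
position: [0.4832, 0.3804, 0.1214]
tool_rot: [0.001, 1.0, 0.0, 0.001]
ft_force: [-0.1, 0.9, -0.2]
grip_width: 0.0006
grip_force: 0.0
```

Request:
arm_command:
  deltas: [-1,0,0,0,0,-1,0,0,0,0]

```text
time: 1.9
position: [0.4832, 0.3818, 0.1242]
tool_rot: [-0.0, 1.0, 0.001, 0.001]
ft_force: [0.7, 1.0, 0.6]
grip_width: 0.0003
grip_force: 0.0
```

Request:
arm_command:
  deltas: [-1,0,0,0.04,0,-1,0,0,0.012,0,-1,0,0,0.006,0,-1,0,0,0,0]

```text
time: 2.4
position: [0.4827, 0.3817, 0.0669]
tool_rot: [-0.0, 1.0, 0.001, 0.001]
ft_force: [-1.6, -0.9, 4.2]
grip_width: 0.0005
grip_force: 2.3
```

Request:
arm_command:
  deltas: [-1,0,0,0.003,0,-1,0,0,0,0]

```text
time: 2.65
position: [0.4827, 0.3817, 0.0662]
tool_rot: [-0.0, 1.0, 0.001, 0.001]
ft_force: [-3.7, -2.0, 16.1]
grip_width: 0.0006
grip_force: 8.1
```

Request:
arm_command:
  deltas: [-1,0,0,-0.035,0,-1,-0.0015,-0.028,0,0,-1,-0.0015,-0.028,0,0,-1,0,0,0,0,-1,0,0,0.022,0,-1,0,0,0.012,0,-1,0,0,0,0,-1,0,0,0,0]

```text
time: 3.65
position: [0.4865, 0.3261, 0.0662]
tool_rot: [-0.001, 1.0, 0.001, 0.002]
ft_force: [-2.5, -2.1, 18.9]
grip_width: 0.0
grip_force: 9.3
```

Request:
arm_command:
  deltas: [-1,0,0,-0.035,0,-1,0.027,-0.019,0,0,-1,0.027,-0.019,0,0,-1,0,0,0,0,-1,0,0,0.023,0,-1,0,0,0.012,0,-1,0,0,0,0,-1,0,0,0,0]

```text
time: 4.65
position: [0.4332, 0.2883, 0.066]
tool_rot: [-0.0, 1.0, 0.001, 0.002]
ft_force: [-4.2, -1.5, 26.7]
grip_width: 0.0003
grip_force: 13.2
```

Request:
arm_command:
  deltas: [-1,0,0,-0.06,0,-1,0,-0.02,-0.06,0,-1,-0.014,-0.058,0,0,-1,-0.014,-0.058,0,0,-1,-0.014,-0.058,0,0,-1,-0.014,-0.058,0,0,0.4,-0.014,-0.058,0,0,0.4,-0.014,-0.058,0,0,0.4,-0.014,-0.058,0,0,0.4,-0.014,-0.058,0,0,0.4,-0.014,-0.058,0,0,0.4,-0.014,-0.058,0,0]

```text
time: 6.15
position: [0.5725, -0.3149, 0.1818]
tool_rot: [-0.0, 1.0, -0.0, 0.0]
ft_force: [0.9, 0.8, 0.2]
grip_width: 0.0523
grip_force: 0.0
```

Request:
arm_command:
  deltas: [0.4,0,-0.034,0,0,0.4,0,0,0,0,0.4,0,0,0,0]

```text
time: 6.52
position: [0.5714, -0.3459, 0.1814]
tool_rot: [-0.0, 1.0, 0.001, -0.0]
ft_force: [0.4, 0.0, 0.9]
grip_width: 0.061
grip_force: 0.0
```

```bash
cat >> h.py <<'E'
def rings():
    """brass tops seen by the wrist camera: world centre, z"""
    o=status.get_obs(); i,d,P=look('wrist','wl.png'); w=cloud(d,P); w[d<=0]=9
    hsv=cv2.cvtColor(i,cv2.COLOR_RGB2HSV)
    m=cv2.inRange(hsv,(10,90,60),(30,255,255)); m[w[...,2]>.12]=0
    n,l,s,c=cv2.connectedComponentsWithStats(cv2.morphologyEx(m,cv2.MORPH_CLOSE,np.ones((3,3))))
    print('tcp',o['position'].round(4),'grip',o['grip_width'].round(4),'F',o['ft_force'].round(1))
    for k in range(1,n):
        if s[k,4]<200: continue
        q=w[(l==k)&(m>0)]; zt=np.percentile(q[:,2],90); q=q[abs(q[:,2]-zt)<.006]
        e,R=cv2.minEnclosingCircle(q[:,:2].astype(np.float32)); print(s[k],'z',zt.round(4),'c',np.round(e,4),'R',round(R,4),'mean',q.mean(0).round(4))
    return i,d,w
E
python3 - <<'E'
from h import *
rings()
E
```

```text
Traceback (most recent call last):
  File "h.py", line 26, in rings
    print('tcp',o['position'].round(4),'grip',o['grip_width'].round(4),'F',o['ft_force'].round(1))
                                              ^^^^^^^^^^^^^^^^^^^^^
AttributeError: 'float' object has no attribute 'round'
```

View pics/wl.png

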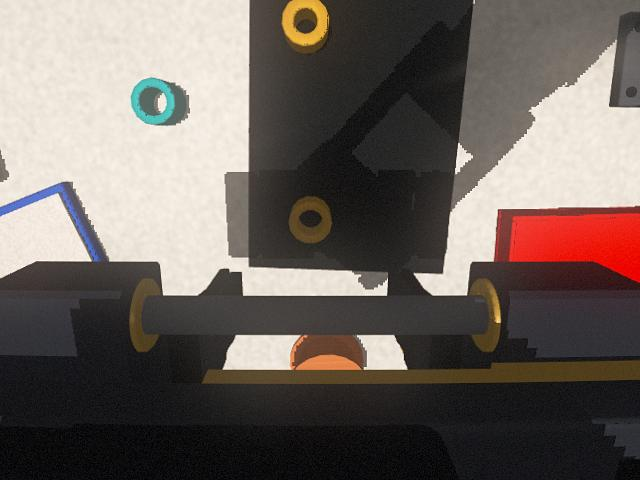

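The wrist view shows sleeve 1 at (310,219) between the fingers, sleeve 2 at (305,25) and the turquoise one at (154,101).

```bash
sed -i "s/o\['grip_width'\].round(4)/round(float(o['grip_width']),4)/" h.py; python3 - <<'E'
from h import *
rings()
E
```

```text
tcp [ 0.5714 -0.3453  0.1815] grip 0.0609 F [-0.8  0.5 -0.3]
[ 281    0   48   54 1976] z 0.0324 c [ 0.4302 -0.3521] R 0.017 mean [ 0.4309 -0.352   0.0313]
[ 288  196   43   47 1310] z 0.0323 c [ 0.5735 -0.3492] R 0.0169 mean [ 0.5731 -0.3492  0.0312]
[ 289  335   74   35 2353] z 0.05 c [ 0.692 -0.335] R 0.0285 mean [ 0.6839 -0.3351  0.0493]
```

Request:
arm_command:
  deltas: [0.4,-0.002,-0.004,0.052,0,0.4,0,0,0.052,0,0.4,0,0,0.05,0,0.4,0,0,0.015,0,0.4,0,0,0,0,-1,0,0,0,0,-1,0,0,0,0,-1,0,0,0,0,-1,0,0,0,0]
  newtons: 25

```text
time: 7.75
position: [0.5737, -0.3509, 0.014]
tool_rot: [-0.0, 1.0, -0.0, 0.001]
ft_force: [-0.3, 0.8, 3.7]
grip_width: 0.0334
grip_force: 25.0
```

Request:
arm_command:
  deltas: [-1,0,0,-0.046,0,-1,0,0,-0.045,0,-1,0,0,-0.045,0,-1,0.021,0.047,0,0,-1,0.021,0.047,0,0,-1,0.021,0.047,0,0,-1,0.021,0.047,0,0,-1,0.021,0.047,0,0,-1,0.021,0.047,0,0,-1,0,0,0,0,-1,0,0,0,0,-1,0,0,0,0]

```text
time: 9.25
position: [0.4484, -0.07, 0.149]
tool_rot: [0.0, 1.0, -0.0, 0.001]
ft_force: [0.4, 0.7, -2.2]
grip_width: 0.0333
grip_force: 25.0
```

```bash
cat >> h.py <<'E'
def pins(f):
    i,d,w=rings(); cv2.imwrite('pics/'+f,i[:,:,::-1])
    m=((w[...,2]>.05)&(w[...,2]<.0605)&(abs(w[...,0]-.446)<.03)&(abs(w[...,1]-.027)<.13)).astype(np.uint8)
    n,l,s,c=cv2.connectedComponentsWithStats(m)
    for k in range(1,n):
        if s[k,4]<40: continue
        q=w[l==k]; e,R=cv2.minEnclosingCircle(q[:,:2].astype(np.float32)); print('pin',s[k],'c',np.round(e,4),'R',round(R,4),'mean',q.mean(0).round(4))
E
python3 - <<'E'
from h import *
pins('p1.png')
E
```

```text
tcp [ 0.4484 -0.07    0.149 ] grip 0.0333 F [ 0.4  0.7 -2.2]
pin [596 221  26  23 436] c [0.446  0.1233] R 0.0075 mean [0.4456 0.1221 0.0555]
pin [502 223  26  22 432] c [0.4469 0.0599] R 0.0073 mean [0.4462 0.0587 0.0557]
pin [308 225  21  23 379] c [ 0.4483 -0.0678] R 0.0071 mean [ 0.4474 -0.0678  0.056 ]
pin [406 224  24  23 399] c [ 0.4498 -0.0036] R 0.0069 mean [ 0.4468 -0.0044  0.0559]
```

View pics/p1.png

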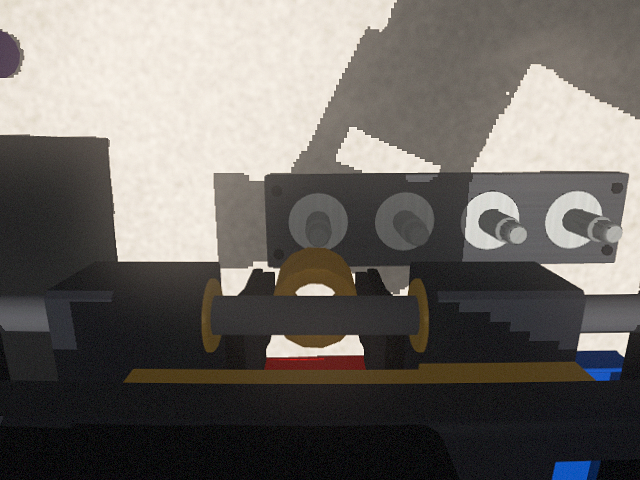

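Request:
arm_command:
  deltas: [-1,0.0006,0.002,0.04,0,-1,0,0,0.033,0,-1,0,0,0,0,-1,0,0,0.004,0,-1,0,0,0.004,0,-1,0,0,0,0]
  newtons: 12

```text
time: 10.05
position: [0.447, -0.067, 0.0684]
tool_rot: [-0.0, 1.0, -0.0, 0.001]
ft_force: [-0.2, -0.6, -2.3]
grip_width: 0.034
grip_force: 12.0
```

Request:
arm_command:
  deltas: [-1,0,0,0.004,0,-1,0,0,0.003,0,-1,0,0,0,0]

```text
time: 10.42
position: [0.4464, -0.0667, 0.0606]
tool_rot: [-0.0, 1.0, 0.0, -0.0]
ft_force: [-0.2, 0.9, -2.6]
grip_width: 0.0338
grip_force: 12.0
```

Request:
arm_command:
  deltas: [-1,0,0,0.004,0,-1,0,0,0.004,0,-1,0,0,0,0]

```text
time: 10.8
position: [0.4472, -0.0671, 0.0525]
tool_rot: [-0.0, 1.0, -0.0, 0.0]
ft_force: [0.9, -0.9, -2.2]
grip_width: 0.0338
grip_force: 12.0
```

Request:
arm_command:
  deltas: [-1,0,0,0.004,0,-1,0,0,0.004,0,-1,0,0,0,0]

```text
time: 11.18
position: [0.4472, -0.0671, 0.0446]
tool_rot: [-0.0, 1.0, -0.0, 0.001]
ft_force: [1.8, -0.6, -2.9]
grip_width: 0.034
grip_force: 12.0
```

Clearly past the nose, so it is a good one. I carry on down.

Request:
arm_command:
  deltas: [-1,0,0,0.006,0,-1,0,0,0.006,0,-1,0,0,0.004,0,-1,0,0,0.002,0,-1,0,0,0,0]

```text
time: 11.8
position: [0.4473, -0.0671, 0.0267]
tool_rot: [-0.0, 1.0, -0.0, 0.001]
ft_force: [2.9, -2.5, -3.9]
grip_width: 0.0335
grip_force: 12.0
```

Request:
arm_command:
  deltas: [-1,0,0,0.002,0,-1,0,0,0.001,0,-1,0,0,0,0]

```text
time: 12.18
position: [0.4473, -0.0671, 0.024]
tool_rot: [-0.0, 1.0, -0.0, 0.001]
ft_force: [4.2, -3.6, -0.7]
grip_width: 0.0339
grip_force: 12.0
```

Request:
arm_command:
  deltas: [-1,0,0,0.001,0,-1,0,0,0,0,0.1,0,0,0,0,0.1,0,0,0,0,0.1,0,0,0,0,0.1,0,0,-0.06,0,0.1,0,0,-0.06,0,0.1,0,0,0,0,0.1,0,0,0,0]

```text
time: 13.3
position: [0.4456, -0.0663, 0.1425]
tool_rot: [-0.0, 1.0, 0.0, -0.001]
ft_force: [-0.1, -0.5, 0.1]
grip_width: 0.048
grip_force: 0.0
```

```bash
python3 - <<'E'
from h import *
pins('p2.png')
i,d,P=look('top','top1.png'); w=cloud(d,P)
print('s2',blob(w,447,290,14,.027,.04))
E
```

```text
tcp [ 0.4456 -0.0663  0.1425] grip 0.048 F [-0.1 -0.5  0.1]
[ 288  206   51   55 1507] z 0.0423 c [ 0.4468 -0.0668] R 0.017 mean [ 0.4457 -0.0668  0.0413]
pin [597 229  26  22 426] c [0.4468 0.1236] R 0.0072 mean [0.4453 0.1221 0.0555]
pin [301 231  23  24 398] c [ 0.4482 -0.0677] R 0.007 mean [ 0.4474 -0.0677  0.056 ]
pin [402 231  24  23 415] c [ 0.4474 -0.0035] R 0.0073 mean [ 0.4467 -0.0044  0.0559]
pin [500 230  26  23 444] c [0.447  0.0601] R 0.0075 mean [0.4461 0.0587 0.0557]
s2 (array([ 0.4279, -0.3522,  0.0309]), array([ 0.4284, -0.3524]), 0.0171, 107)
```

View pics/top1.png

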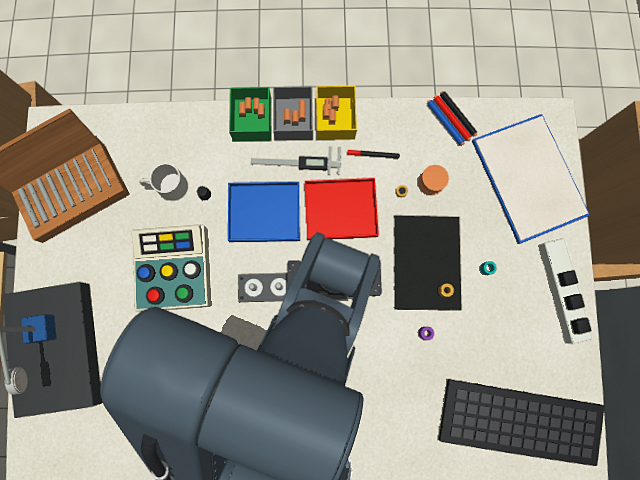

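Sleeve 1's top is at 42 mm, so it is fully seated. Sleeve 2 is still at (447,290) in the top view, and I go over it now.

Request:
arm_command:
  deltas: [0.4,0.0026,-0.0476,0,0,0.4,0.0026,-0.0476,0,0,0.4,0.0026,-0.0476,0,0,0.4,0.0026,-0.0476,0,0,0.4,0.0026,-0.0476,0,0,0.4,0.0026,-0.0476,0,0,0.4,0,0,0,0,0.4,0,0,0,0]

```text
time: 14.4
position: [0.4299, -0.3509, 0.141]
tool_rot: [0.0, 1.0, 0.002, -0.002]
ft_force: [-1.0, 0.2, 0.7]
grip_width: 0.0608
grip_force: 0.0
```

```bash
python3 - <<'E'
from h import *
rings()
E
```

```text
tcp [ 0.4299 -0.3509  0.141 ] grip 0.0608 F [-1.   0.2  0.7]
[ 287  201   50   54 1904] z 0.0323 c [ 0.4295 -0.3523] R 0.017 mean [ 0.4288 -0.3523  0.0313]
```

Request:
arm_command:
  deltas: [0.4,0,-0.0015,0.045,0,0.4,0,0,0.045,0,0.4,0,0,0.03,0,0.4,0,0,0.007,0,0.4,0,0,0,0,-1,0,0,0,0,-1,0,0,0,0,-1,0,0,0,0,-1,0,0,0,0]
  newtons: 25

```text
time: 15.58
position: [0.4313, -0.354, 0.0165]
tool_rot: [-0.0, 1.0, -0.0, 0.0]
ft_force: [0.0, 1.2, 5.3]
grip_width: 0.0335
grip_force: 25.0
```

Request:
arm_command:
  deltas: [-1,0,0,-0.045,0,-1,0,0,-0.045,0,-1,0,0,-0.045,0,-1,-0.0018,0.0518,0,0,-1,-0.0018,0.0518,0,0,-1,-0.0018,0.0518,0,0,-1,-0.0018,0.0518,0,0,-1,-0.0018,0.0518,0,0,-1,-0.0018,0.0518,0,0,-1,-0.0018,0.0518,0,0,-1,-0.0018,0.0518,0,0,-1,0,0,0,0]

```text
time: 17.08
position: [0.4444, 0.0635, 0.1508]
tool_rot: [-0.003, 1.0, 0.0, -0.0]
ft_force: [-0.7, -1.2, -0.9]
grip_width: 0.0334
grip_force: 25.0
```

Request:
arm_command:
  deltas: [-1,0,0,0,0,-1,0,0,0,0]

```text
time: 17.32
position: [0.4456, 0.0593, 0.1508]
tool_rot: [0.001, 1.0, -0.0, 0.0]
ft_force: [-0.0, -1.1, -1.6]
grip_width: 0.0338
grip_force: 25.0
```

```bash
python3 - <<'E'
from h import *
pins('p3.png')
i,d,P=look('wrist'); w=cloud(d,P); hsv=cv2.cvtColor(i,cv2.COLOR_RGB2HSV)
m=cv2.inRange(hsv,(10,90,40),(30,255,255))>0; q=w[m&(d>0)&(abs(w[...,1]-.06)<.03)&(w[...,2]>.12)&(w[...,2]<.2)]
print(len(q)); zt=np.percentile(q[:,2],95); print(zt)
t=q[q[:,2]>zt-.005]; print(t.min(0).round(4),t.max(0).round(4))
E
```

```text
tcp [0.4456 0.0593 0.1508] grip 0.0338 F [-0.  -1.1 -1.6]
[ 106  204   63   54 1726] z 0.042 c [ 0.4468 -0.0672] R 0.0174 mean [ 0.445  -0.0637  0.0409]
pin [403 225  24  23 390] c [0.4457 0.1244] R 0.0073 mean [0.4453 0.1236 0.0559]
pin [306 227  21  17 289] c [0.4468 0.0603] R 0.0068 mean [0.4446 0.0603 0.0559]
pin [110 229  24  23 409] c [ 0.4484 -0.0672] R 0.0075 mean [ 0.4474 -0.0662  0.0555]
pin [207 228  22  22 385] c [ 0.4485 -0.0037] R 0.0074 mean [ 0.4466 -0.0031  0.0558]
3448
0.1666711734733219
[0.4266 0.0391 0.1617] [0.4604 0.0802 0.1997]
```

Request:
arm_command:
  deltas: [-1,-0.002,0.001,0.04,0,-1,0,0,0.033,0,-1,0,0,0,0,-1,0,0,0.003,0,-1,0,0,0.003,0,-1,0,0,0,0]
  newtons: 12

```text
time: 18.18
position: [0.4478, 0.0614, 0.0725]
tool_rot: [-0.0, 1.0, -0.0, 0.001]
ft_force: [-0.3, 1.2, -0.7]
grip_width: 0.0346
grip_force: 12.0
```

Request:
arm_command:
  deltas: [-1,0,0,0.003,0,-1,0,0,0.002,0,-1,0,0,0,0]

```text
time: 18.55
position: [0.4478, 0.0614, 0.0668]
tool_rot: [-0.0, 1.0, -0.0, 0.0]
ft_force: [0.8, -1.6, -0.6]
grip_width: 0.0341
grip_force: 12.0
```

Request:
arm_command:
  deltas: [-1,0,0,0.003,0,-1,0,0,0.003,0,-1,0,0,0,0]

```text
time: 18.92
position: [0.4477, 0.0613, 0.0606]
tool_rot: [-0.0, 1.0, -0.0, 0.0]
ft_force: [0.7, -2.6, -2.9]
grip_width: 0.0338
grip_force: 12.0
```

Request:
arm_command:
  deltas: [-1,0,-0.0005,0.002,0,-1,0,0,0.001,0,-1,0,0,0,0]

```text
time: 19.3
position: [0.4475, 0.061, 0.058]
tool_rot: [-0.0, 1.0, -0.0, 0.0]
ft_force: [1.4, -0.6, 1.6]
grip_width: 0.034
grip_force: 12.0
```

Request:
arm_command:
  deltas: [-1,0,0,0.001,0,-1,0,0,0,0]

```text
time: 19.55
position: [0.4477, 0.0609, 0.0574]
tool_rot: [-0.0, 1.0, -0.0, 0.0]
ft_force: [-0.7, -2.0, 6.8]
grip_width: 0.0343
grip_force: 12.0
```

It has stopped with the force rising, at the height for a tight sleeve. I release it, go up and look.

Request:
arm_command:
  deltas: [-1,0,0,-0.0008,0,-0.6,0,0,0,0,0,0,0,0,0,0.1,0,0,0,0,0.1,0,0,0,0,0.1,0,0,-0.03,0,0.1,0,0,-0.06,0,0.1,0,0,0,0,0.1,0,0,0,0]

```text
time: 20.68
position: [0.4468, 0.0612, 0.1475]
tool_rot: [-0.0, 1.0, 0.0, -0.0]
ft_force: [-0.3, -0.5, -0.7]
grip_width: 0.0476
grip_force: 0.0
```

```bash
python3 - <<'E'
from h import *
pins('p4.png')
E
```

```text
tcp [0.4468 0.0612 0.1475] grip 0.0476 F [-0.3 -0.5 -0.7]
[ 101  203   63   54 1779] z 0.042 c [ 0.4472 -0.067 ] R 0.0175 mean [ 0.4448 -0.0634  0.0409]
[ 287  209   57   60 2307] z 0.0736 c [0.4452 0.0616] R 0.017 mean [0.4445 0.0616 0.0724]
pin [289 210  49  20 108] c [0.4386 0.0601] R 0.0154 mean [0.432  0.0586 0.0555]
pin [401 225  24  23 401] c [0.4482 0.1241] R 0.0066 mean [0.4453 0.1236 0.0559]
pin [202 227  24  23 400] c [ 0.4473 -0.0036] R 0.0072 mean [ 0.4466 -0.003   0.0558]
pin [105 228  24  23 415] c [ 0.4482 -0.0672] R 0.0074 mean [ 0.4474 -0.066   0.0554]
pin [303 230  25  22 390] c [0.4476 0.0615] R 0.0079 mean [0.4479 0.0611 0.0563]
```

View pics/p4.png

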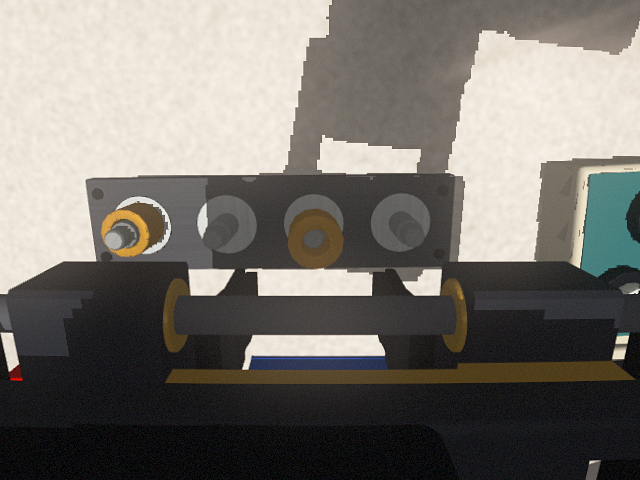

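Sleeve 1 at (125,233) is right down. Sleeve 2 at (315,238) has its top at 73.6 mm, so it is high on the nose (tight). Both are released, so white and green come next.

Request:
arm_command:
  deltas: [-1,-0.0107,0.0522,0,0,-1,-0.0107,0.0522,0,0,-1,-0.0107,0.0522,0,0,-1,-0.0107,0.0522,0,0,-1,0,0,0.025,0,-1,0,0,0.025,0,-1,0,0,0,0,-1,0,0,0,0]

```text
time: 21.72
position: [0.4898, 0.2696, 0.0971]
tool_rot: [-0.0, 1.0, -0.0, -0.001]
ft_force: [-0.0, -0.0, 1.3]
grip_width: 0.0009
grip_force: 0.0
```

Request:
arm_command:
  deltas: [-1,0,0,0.022,0,-1,0,0,0.012,0,-1,0,0,0,0,-1,0,0,0,0]

```text
time: 22.22
position: [0.491, 0.2698, 0.0663]
tool_rot: [-0.0, 1.0, 0.0, 0.001]
ft_force: [-2.4, -1.1, 13.8]
grip_width: 0.0005
grip_force: 6.5
```

Request:
arm_command:
  deltas: [-1,0,0,-0.035,0,-1,0.0287,0.0092,0,0,-1,0.0287,0.0092,0,0,-1,0,0,0,0,-1,0,0,0.023,0,-1,0,0,0.0125,0,-1,0,0,0,0,-1,0,0,0,0]

```text
time: 23.22
position: [0.4346, 0.2885, 0.0661]
tool_rot: [0.0, 1.0, 0.001, 0.002]
ft_force: [-3.0, -1.5, 21.7]
grip_width: 0.0002
grip_force: 11.1
```

Request:
arm_command:
  deltas: [-1,0,0,-0.0445,0,-1,0,0,-0.0445,0,0.1,-0.0024,-0.0455,0,0,0.1,-0.0024,-0.0455,0,0,0.1,-0.0024,-0.0455,0,0,0.1,-0.0024,-0.0455,0,0,0.1,-0.0024,-0.0455,0,0,0.1,0,0,0,0,0.1,0,0,0,0]

```text
time: 24.35
position: [0.4451, 0.0606, 0.1521]
tool_rot: [0.0, 1.0, 0.0, -0.0]
ft_force: [0.5, 0.7, -0.9]
grip_width: 0.0471
grip_force: 0.0
```

```bash
python3 - <<'E'
from h import *
i,d,w=rings()
for c,(a,b) in dict(blue=(100,130),red=(0,6)).items():
    z=np.load('top0.npz'); W=z['w']; h=cv2.cvtColor(z['i'],cv2.COLOR_RGB2HSV)
    m=(cv2.inRange(h,(a,150,80),(b,255,255))>0)&(abs(W[...,0]-.64)<.12)&(abs(W[...,1])<.22)&(W[...,2]>-.01)&(W[...,2]<.035)
    print(c,cv2.minAreaRect(W[m][:,:2].astype(np.float32)))
E
```

```text
tcp [0.4451 0.0606 0.1521] grip 0.0471 F [ 0.5  0.7 -0.9]
[ 105  204   62   54 1713] z 0.042 c [ 0.4469 -0.0666] R 0.0171 mean [ 0.4449 -0.0635  0.0409]
[ 289  210   55   59 2227] z 0.0736 c [0.4447 0.0617] R 0.0168 mean [0.4444 0.0615 0.0724]
blue ((0.6366893649101257, 0.0996166467666626), (0.1825726330280304, 0.15091155469417572), 89.85295867919922)
red ((0.6403753161430359, -0.099265456199646), (0.14976754784584045, 0.1836513876914978), 1.828228235244751)
```

Request:
arm_command:
  deltas: [0.1,-0.0003,0.001,0.04,0,0.1,0,0,0.04,0,0.1,0,0,0.014,0,0.1,0,0,0,0,-1,0,0,0,0,-1,0,0,0,0,-1,0,0,0,0,-1,0,0,-0.02,0,-1,0,0,-0.035,0,-1,0,0,-0.045,0,-1,0,0,0,0]
  newtons: 25

```text
time: 25.78
position: [0.4473, 0.0615, 0.1611]
tool_rot: [-0.0, 1.0, -0.0, 0.004]
ft_force: [0.3, 0.3, -1.1]
grip_width: 0.0334
grip_force: 24.9
```

Request:
arm_command:
  deltas: [-1,-0.039,-0.032,0,0,-1,-0.039,-0.032,0,0,-1,-0.039,-0.032,0,0,-1,-0.039,-0.032,0,0,-1,-0.039,-0.032,0,0,-1,0,0,0,0,-1,0,0,0.045,0,-1,0,0,0.045,0,-1,0,0,0.035,0,-1,0,0,0,0]

```text
time: 27.02
position: [0.6356, -0.0963, 0.029]
tool_rot: [-0.0, 1.0, 0.002, -0.005]
ft_force: [-0.8, -0.4, -0.3]
grip_width: 0.0334
grip_force: 24.9
```

Request:
arm_command:
  deltas: [-1,0,0,0.006,0,-1,0,0,0.003,0,-1,0,0,0,0]

```text
time: 27.4
position: [0.6407, -0.0983, 0.0252]
tool_rot: [-0.0, 1.0, -0.0, 0.001]
ft_force: [0.1, 0.2, -0.9]
grip_width: 0.0335
grip_force: 24.9
```

Request:
arm_command:
  deltas: [-1,0,0,0.004,0,-1,0,0,0.001,0,-1,0,0,0,0]

```text
time: 27.78
position: [0.6414, -0.0985, 0.0206]
tool_rot: [-0.0, 1.0, -0.0, 0.001]
ft_force: [-0.3, 0.5, 4.8]
grip_width: 0.0332
grip_force: 25.0
```

Contact at 4.8 N. I release it and go to sleeve 1.

Request:
arm_command:
  deltas: [-0.5,0,0,0,0,0.1,0,0,0,0,0.1,0,0,0,0,0.1,0,0,-0.04,0,0.1,0,0,-0.05,0,0.1,0,0,-0.035,0,0.1,0.0485,0.008,0,0,0.1,0.0485,0.008,0,0,0.1,0.0485,0.008,0,0,0.1,0.0485,0.008,0,0,0.1,0,0,0,0,0.1,0,0,0,0]

```text
time: 29.28
position: [0.4471, -0.0667, 0.1444]
tool_rot: [-0.0, 1.0, -0.0, 0.001]
ft_force: [0.5, -0.6, 0.1]
grip_width: 0.0478
grip_force: 0.0
```

```bash
python3 - <<'E'
from h import *
rings()
E
```

```text
tcp [ 0.4471 -0.0667  0.1444] grip 0.0478 F [ 0.5 -0.6  0.1]
[ 289  203   51   55 1475] z 0.0423 c [ 0.447  -0.0669] R 0.0169 mean [ 0.4458 -0.0669  0.0413]
```

Request:
arm_command:
  deltas: [0.1,0,0,0.045,0,0.1,0,0,0.045,0,0.1,0,0,0.029,0,0.1,0,0,0,0,-1,0,0,0,0,-1,0,0,0,0,-1,0,0,0,0,-1,0,0,-0.02,0,-1,0,0,-0.03,0,-1,0,0,-0.035,0,-1,0,0,-0.035,0,-1,0,0,0,0]

```text
time: 30.82
position: [0.4477, -0.0668, 0.1477]
tool_rot: [-0.0, 1.0, -0.001, 0.003]
ft_force: [0.2, -0.4, -1.8]
grip_width: 0.0335
grip_force: 25.0
```

Request:
arm_command:
  deltas: [-1,-0.038,0.0333,0,0,-1,-0.038,0.0333,0,0,-1,-0.038,0.0333,0,0,-1,-0.038,0.0333,0,0,-1,-0.038,0.0333,0,0,-1,0,0,0,0,-1,0,0,0.045,0,-1,0,0,0.045,0,-1,0,0,0.025,0,-1,0,0,0,0,-1,0,0,0,0]

```text
time: 32.2
position: [0.636, 0.0998, 0.0306]
tool_rot: [0.0, 1.0, -0.0, 0.0]
ft_force: [0.4, 0.1, -1.7]
grip_width: 0.0331
grip_force: 25.0
```

Request:
arm_command:
  deltas: [-1,0,0,0.007,0,-1,0,0,0.005,0,-1,0,0,0,0]

```text
time: 32.58
position: [0.6362, 0.1003, 0.0184]
tool_rot: [-0.0, 1.0, -0.0, 0.0]
ft_force: [-0.3, 0.3, -2.2]
grip_width: 0.0333
grip_force: 25.0
```

Request:
arm_command:
  deltas: [-1,0,0,0.002,0,-1,0,0,0.001,0,-1,0,0,0,0]

```text
time: 32.95
position: [0.6363, 0.1003, 0.0182]
tool_rot: [-0.0, 1.0, -0.0, 0.0]
ft_force: [-5.0, -0.3, 14.6]
grip_width: 0.0327
grip_force: 25.0
```

Request:
arm_command:
  deltas: [-0.5,0,0,-0.002,0,0.1,0,0,0,0,0.1,0,0,0,0,0.1,0,0,-0.04,0,0.1,0,0,-0.05,0,0.1,0,0,-0.043,0,-1,0.0256,0.047,0,0,-1,0.0256,0.047,0,0,-1,0.0256,0.047,0,0,-1,0.0256,0.047,0,0,-1,0.0256,0.047,0,0,-1,0.0256,0.047,0,0]

```text
time: 34.45
position: [0.4814, 0.3837, 0.1498]
tool_rot: [-0.0, 1.0, -0.0, -0.0]
ft_force: [0.1, -0.4, 0.1]
grip_width: 0.0017
grip_force: 0.0
```

Request:
arm_command:
  deltas: [-1,0,0,0.025,0,-1,0,0,0.025,0,-1,0,0,0,0,-1,0,0,0,0]

```text
time: 34.95
position: [0.4829, 0.3823, 0.1006]
tool_rot: [-0.0, 1.0, 0.0, 0.0]
ft_force: [0.5, 0.3, -0.8]
grip_width: 0.0005
grip_force: 0.0
```

```bash
python3 - <<'E'
from h import *
look('top','top2.png')
E
```

```text
(no output)
```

View pics/top2.png

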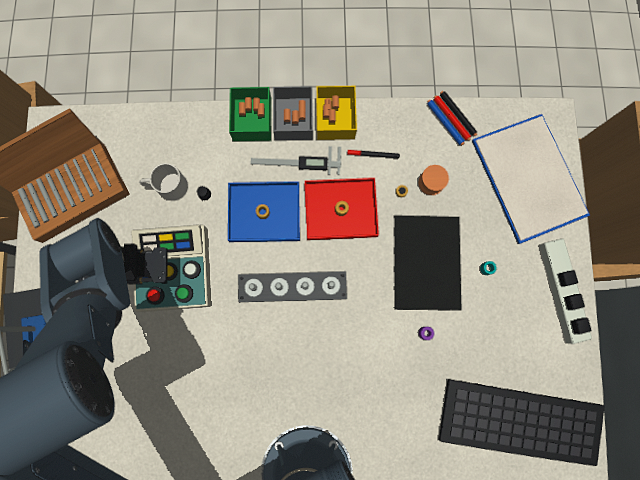

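Both sleeves stand in their trays, at (262,211) in blue and (342,208) in red, and the rack and mat are empty. Now I press blue, then green.

Request:
arm_command:
  deltas: [-1,0,0,0.025,0,-1,0,0,0.0125,0,-1,0,0,0,0,-1,0,0,0,0]

```text
time: 35.5
position: [0.4835, 0.3824, 0.0662]
tool_rot: [-0.0, 1.0, 0.001, 0.001]
ft_force: [-1.9, -2.0, 15.2]
grip_width: 0.0004
grip_force: 7.4
```

Request:
arm_command:
  deltas: [-1,0,0,-0.035,0,-1,0.025,-0.047,0,0,-1,0.025,-0.047,0,0,-1,0,0,0,0,-1,0,0,0,0,-1,0,0,0.023,0,-1,0,0,0.0125,0,-1,0,0,0,0,-1,0,0,0,0]

```text
time: 36.62
position: [0.4348, 0.2897, 0.066]
tool_rot: [-0.001, 1.0, 0.001, 0.003]
ft_force: [-3.7, -2.3, 27.4]
grip_width: 0.0004
grip_force: 14.3
```

Request:
arm_command:
  deltas: [-1,0,0,-0.05,0,-1,0,0,-0.05,0,-1,0,0,0,0,-1,0,0,0,0]

```text
time: 37.12
position: [0.4324, 0.2886, 0.162]
tool_rot: [-0.0, 1.0, 0.0, 0.0]
ft_force: [-0.2, 0.4, -1.0]
grip_width: 0.0005
grip_force: 0.0
```

```bash
python3 -c "
from rig import order
print(order.hand_in())"
```

```text
the job is handed in; nothing more can be done
None
```

The job is done and handed in at about 37 s: both sleeves on the mat were gauged and sorted, one good into the blue tray and one too tight into the red, with every button pressed in the order asked and red left alone.

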